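# Find the stamped crate and push it to the dispatch line

## Task

One of the two upright wooden crates on the bench carries a red round stamp on its underside. Tip each crate over towards the robot so that it lies on its side, its underside facing away from the robot, and only when both lie so, push the stamped one across the bench, still lying on its side, until its middle is over the yellow dispatch line; leave the plain one lying clear of the line. Only push, gently and from outside with the fingers: do not pinch, lift or carry a crate, and leave the other things on the bench alone.

Things in the scene. Friction and masses are not known exactly. Their poses are not given: they have to be found in the camera images.
- stamped_crate: the open-topped light wooden crate with the red round stamp (68 mm across) in the middle of its underside; which of the two places it stands in changes. 120 mm wide (its y), 90 mm deep (its x), 140 mm high (its z), walls and floor 7 mm, 0.26 to 0.49 kg, loose, standing upright with its x axis roughly away from the robot. Origin: middle of its underside.
- stamped_crate_mid (a point): middle of the stamped crate, 70 mm from its underside along its z axis (45 mm above the bench when it lies on its side); axes as the crate's
- plain_crate: the other crate, the same in all but that its underside is bare. Pushed near its rim along -x, a crate tips over its lower edge without sliding; past about 45 degrees it falls over by itself and stays on its side, then 90 mm high. Origin: middle of its underside.
- plain_crate_mid (a point): middle of the plain crate, 70 mm from its underside along its z axis; axes as the crate's
- dispatch_line: flat yellow band painted on the bench between the two crates, 46 mm wide (its y), 340 mm long (its x, roughly away from the robot); origin at its middle
- bench_plug: flat brass plug, 24 mm across, let flush into the middle of the bench near its far edge; fixed, marks the far side, away from the robot
- wax_tin: round tin, 68 mm across, 50 mm high; stands between the crates, beyond them; origin under its centre
- glue_bottle: upright bottle with a red cap, 48 mm across, 130 mm high; origin under its centre
- wood_block_plane: small steel hand plane with dark wooden grips, 150 x 50 mm, 52 mm high, at the left; origin under its centre, x along it
- mallet: wooden mallet lying at the right, 220 mm long handle along its x axis, head 70 x 120 x 60 mm at the +x end; origin on the bench below the handle
- screwdriver: screwdriver lying beyond the left crate; x along it
- pencil_mug: blue mug, 76 mm across, 90 mm high, beyond the crates, to the right; origin under its centre
- chair_spindle: turned wooden spindle, 200 mm long, 36 mm thick, lying to the left, beyond the left crate; x along it
There are look-alikes about, which are no part of the job. What is shaped like the stamped_crate but purple is not meant. What is shaped like the plain_crate but green is not meant.

How it is judged (in metres and radians):
On the way, in this order (a step that is already met when the one before it is completed fails the run):
1. one crate lies on its side, underside facing the far edge (((angle between stamped_crate_mid's own z axis and vertical between 1.45 and 1.69 rad and height (world z) of stamped_crate_mid below 0.055 m and z of bench_plug in the frame of stamped_crate_mid below -0.03 m) or (angle between plain_crate_mid's own z axis and vertical between 1.45 and 1.69 rad and height (world z) of plain_crate_mid below 0.055 m and z of bench_plug in the frame of plain_crate_mid below -0.03 m))), for 0.2 s.
2. both crates lie on their sides, undersides facing the far edge, the stamped one not yet at the dispatch line (angle between stamped_crate_mid's own z axis and vertical between 1.45 and 1.69 rad and height (world z) of each of stamped_crate_mid, plain_crate_mid below 0.055 m and z of bench_plug in the frame of stamped_crate_mid below -0.03 m and angle between plain_crate_mid's own z axis and vertical between 1.45 and 1.69 rad and z of bench_plug in the frame of plain_crate_mid below -0.03 m and (y of stamped_crate_mid in the frame of dispatch_line above 0.09 m or y of stamped_crate_mid in the frame of dispatch_line below -0.09 m)), for 0.2 s.
3. the stamped crate, on its side, has its middle over the yellow line (angle between stamped_crate_mid's own z axis and vertical between 1.45 and 1.69 rad and height (world z) of stamped_crate_mid below 0.055 m and z of bench_plug in the frame of stamped_crate_mid below -0.03 m and y of stamped_crate_mid in the frame of dispatch_line between -0.023 and 0.023 m and x of stamped_crate_mid in the frame of dispatch_line between -0.17 and 0.17 m), for 0.2 s.
At the end, for the whole second after the job is handed in: Both crates lie at rest on their sides (within 7 degrees), undersides facing the far edge of the bench: the stamped one with its middle over the yellow line (within 23 mm of the line's middle, within its length), the plain one with its middle at least 90 mm from the line's middle (all of step 3 and angle between plain_crate_mid's own z axis and vertical between 1.45 and 1.69 rad and height (world z) of plain_crate_mid below 0.055 m and z of bench_plug in the frame of plain_crate_mid below -0.03 m and (y of plain_crate_mid in the frame of dispatch_line above 0.09 m or y of plain_crate_mid in the frame of dispatch_line below -0.09 m) and linear speed of each of stamped_crate, plain_crate below 0.02 m/s); the robot touches nothing.
It fails at once if a crate is lifted off the bench (height (world z) of any of stamped_crate_mid, plain_crate_mid above 0.115 m or (angle between stamped_crate_mid's own z axis and vertical above 1.4 rad and height (world z) of stamped_crate_mid above 0.075 m) or (angle between stamped_crate_mid's own z axis and vertical below 0.1 rad and height (world z) of stamped_crate_mid above 0.09 m) or (angle between plain_crate_mid's own z axis and vertical above 1.4 rad and height (world z) of plain_crate_mid above 0.075 m) or (angle between plain_crate_mid's own z axis and vertical below 0.1 rad and height (world z) of plain_crate_mid above 0.09 m)).
It fails at once if a crate is pinched or rammed (more than 30 N from the fingers) (contact force between the fingers and stamped_crate above 30 N or contact force between the fingers and plain_crate above 30 N).
It fails at once if another thing on the bench is disturbed (moved more than 25 mm) (distance of any of wax_tin, glue_bottle, wood_block_plane, mallet, screwdriver, pencil_mug, chair_spindle from where it was at the start of the episode above 0.025 m).
It also fails if it takes over 62 s, if anything falls off the work surface, if the arm or the gripper's body presses on something with over 40 N, if the wrist force passes 120 N, or if a joint passes its speed limit or range.

## Robot

A 7-joint arm with a two-finger parallel gripper is mounted at the origin on the work surface. World frame = base frame: x ahead of the robot, y to its left, z up, the work surface at z = 0. Lengths are in m, angles in degrees, forces in N, time in s.
With the tool pointing down it reaches from about 0.425 to 0.875 m from the base axis. Payload 4.7 kg.
Tool frame: the origin (TCP) lies on the centre line of the jaws, within the pads' length; the fingertips stand env.nose_length ahead of it and the grasp point (between the pads) lies 8 mm behind it (env.nose_length is the distance from the TCP to the fingertips, in m); y points along the fingers, z is the direction in which the jaws open and shut, and the axes are right-handed (so a half turn about y gives the same grasp; the last joint's range is limited). The gripper opens to 87 mm and grips with 3 to 60 N. Pads are 19 mm wide; open, the fingers measure 117 mm over their backs; the gripper's body (75 mm by 190 mm) begins 51 mm behind the grasp point.
Start: joints at [0.808, 18.392, -4.016, 83.108, 1.295, 78.541, -3.26], TCP at [0.65, -0, 0.234] pointing down, gripper open.
Joint ranges: [-163.93, 163.93], [-17.29, 119.83], [-79.2, 71.16], [3.27, 140.29], [-89.18, 269.18], [5.43, 117.66], [-154.24, 154.24]. Speed limits (degrees/s): [147.25, 147.25, 180, 180, 180, 180, 180].

## Interface

Orientations are given as [roll, pitch, yaw] about the fixed x, y, z axes, in that order (R = Rz(yaw) Ry(pitch) Rx(roll)).
In Python, from cell import env, read_camera, camera_info, job, models gives the robot as it stands.
- The arm moves only by the tool move_arm, never from a script. Its argument "moves" is a list of rows, each a list of 6 numbers: the shift along the tool's x, y, z in mm, then the turn, a rotation vector about the tool's x, y, z in degrees. In form: [[x, y, z, ax, ay, az], ...]. A call has 1 to 20 rows; each row is the pose to reach, as a shift and turn from the pose commanded when the call began, along the tool's axes at that moment; what a row does not reach only later rows make up. A row lasts 1/12 s, in which the tool goes at most 41.7 mm and 7.16 degrees, less where a joint would pass 70% of its speed; a pose out of reach is approached as far as the arm can. A call with a gripper value outside its range is refused whole. "claw" is the finger opening in mm, from 0 to 87, set as the call begins (left out, the last holds). The fingers move at their own pace and stop on an object; "newtons" is the grip in N (left out, the last holds). Time passes only in rows, so rows that repeat a pose let the fingers close. It gives the time, the measured TCP pose, the force and the opening at its end, in the units of the state.
- env.get_obs(): the state, without advancing time (a new reading comes with each control period).
- read_camera(name): name is "scene" or "side" or "wrist"; returns (picture, depth): 420x560x3 uint8, red, green, blue; 420x560 float32, m along the optical axis (not along the pixel's ray), 0 where there is no reading.
- camera_info(name): a dict with "fx", "fy", "cx", "cy" (pixels), "R" (3x3) and "t" (3): a world point X has camera coordinates R X + t. Camera axes: x right, y down, z forward; pixel columns grow to the right and rows downward; lengths in m; the calibration is good to about 2 mm. The wrist camera is an equidistant fisheye: a pixel r from the principal point sees the ray r / f radians off the axis. A picture is of the moment at which its call begins: read the wrist's pose just before it. camera_info takes no time and is no camera call; for the wrist camera it gives the pose at the moment of the call.
- job.sign_off(): hands the job in, once; it reports no verdict.
Trained networks look in the newest picture that a camera, given by its name, has taken for a name from the list of things; names that differ only in an ending like _2 or _b are one class to them, and where a whole thing is asked for, a point or a joint stands for the part that bears it (a point fixed in the world has none). Each returns a list of dicts, best first, with "score" (0 to 1); they miss things now and then, are a little off and sometimes report something else, mostly with a low value. They report only what shows in the picture. A call takes as long as a camera call. They do not tell look-alikes from the thing itself.
- models.spot_in(target, camera): "point" ([x, y, z] in m, in world coordinates, good to about 4 mm: the middle of the surface that is visible of it).
- models.cut_out(target, camera): "mask" (420x560 bool, what is visible of it).
The state is a dict: "time_s": time; "qpos": joint angles; "joint_velocities": joint speeds; "effort": joint torques, N m; "tool_pos": TCP position; "tool_rot": TCP orientation; "force": force on the tool from outside, world axes, zero at the start; "wrist_torque": the same for the moment, N m; "grip_width": finger opening in m.
Only numpy, scipy, OpenCV 4.12 (cv2) and the standard library are available. Lean on these libraries where they do the work, as an engineer would, in place of code of your own. Each camera call takes 0.05 s, during which the arm holds its last target.

## Working session

There is one attempt and no reset: what is moved stays moved. The work goes in short steps, Python scripts to look and compute and a tool call to move; the robot and the scene stay as the last step left them, time stands still between calls to the robot, and variables do not carry over. Pictures are saved under pics/ and viewed, and the job is handed in when it is done.

Besides the shell and the picture viewer there is one more tool, called after "Emit:" in YAML: its name, and indented under it one key for each argument. move_arm: Moves the arm, as the interface text tells. Its arguments: {"type":"object","properties":{"moves":{"type":"array","items":{"type":"array","items":{"type":"number"}}},"claw":{"type":"number"},"newtons":{"type":"number"}},"required":["moves"]}

```bash
mkdir -p pics; ls; cat > h.py <<'E'
import numpy as np, cv2
from cell import env, read_camera, camera_info, job, models
def save(cam,name):
    p,d=read_camera(cam); cv2.imwrite('pics/'+name+'.png',p[:,:,::-1]); return p,d
def world(cam,d,mask=None):
    i=camera_info(cam); v,u=np.nonzero((d>0) if mask is None else (mask&(d>0)))
    z=d[v,u]; X=np.stack([(u-i['cx'])/i['fx']*z,(v-i['cy'])/i['fy']*z,z],1)
    R=np.array(i['R']);t=np.array(i['t'])
    return (X-t)@R,u,v
E
python3 - <<'E'
from h import *
o=env.get_obs();print(o['time_s'],o['tool_pos'],o['tool_rot'],env.nose_length)
for c in ['scene','side']:
    save(c,c+'0'); i=camera_info(c);print(c,-np.array(i['R']).T@np.array(i['t']))
for n in ['stamped_crate','plain_crate','dispatch_line','bench_plug']:
    for r in models.spot_in(n,'scene'): print(n,np.round(r['point'],3),round(r['score'],2))
E
```

```text
pics
0.0 [ 6.49476668e-01 -3.34765216e-05  2.32461565e-01] [-9.01092186e+01 -6.15593169e-03 -8.99965909e+01] 0.011
scene [1.19739375 0.33536052 1.20840268]
side [0.22718032 1.22556035 0.94076877]
stamped_crate [ 0.786 -0.339  0.089] 0.91
stamped_crate [ 0.581 -0.285  0.094] 0.72
stamped_crate [ 0.301 -0.381  0.097] 0.65
plain_crate [0.727 0.306 0.08 ] 0.95
plain_crate [0.554 0.246 0.09 ] 0.6
dispatch_line [0.484 0.03  0.004] 0.83
bench_plug [0.784 0.03  0.   ] 0.44
bench_plug [0.487 0.03  0.004] 0.42
```

View pics/scene0.png

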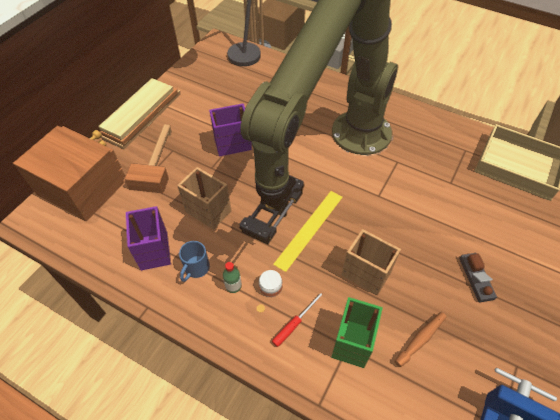

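View pics/side0.png

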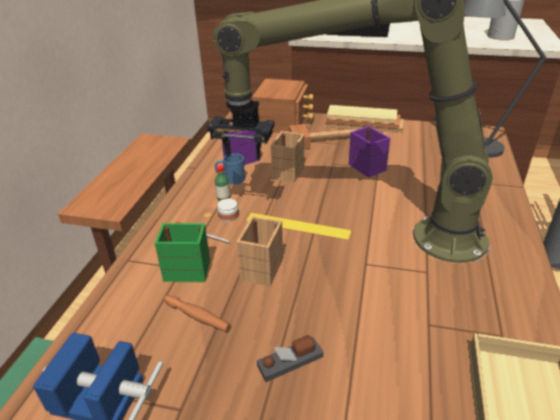

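The wooden crates are at scene (204,197) on the right and (371,262) on the left. The purple ones at (148,238) and (230,130) and the green one at (357,332) are look-alikes. Next I'll measure poses from depth.

```bash
python3 - <<'E'
from h import *
p,d=save('scene','s1')
hsv=cv2.cvtColor(p,cv2.COLOR_RGB2HSV)
big=[cv2.resize(p[150:240,160:250],(390,390),interpolation=cv2.INTER_CUBIC),cv2.resize(p[220:310,330:420],(390,390),interpolation=cv2.INTER_CUBIC)]
cv2.imwrite('pics/crop1.png',np.hstack(big)[:,:,::-1])
P,u,v=world('scene',d)
for n,c in [('R',(0.57,-0.285)),('L',(0.55,0.24))]:
    m=(np.abs(P[:,2]-0.137)<0.012)&(np.hypot(P[:,0]-c[0],P[:,1]-c[1])<0.1)
    q=P[m]; print(n,m.sum(),q.min(0),q.max(0)); r=cv2.minAreaRect(q[:,:2].astype(np.float32)*1000);print(r, cv2.boxPoints(r).round())
m=(hsv[...,0]>22)&(hsv[...,0]<34)&(hsv[...,1]>180)&(hsv[...,2]>120)
P2,_,_=world('scene',d,m); P2=P2[(abs(P2[:,2])<0.01)&(abs(P2[:,1])<0.15)&(P2[:,0]>.3)&(P2[:,0]<.72)]
r=cv2.minAreaRect(P2[:,:2].astype(np.float32)*1000);print('line',r,cv2.boxPoints(r).round())
for n in ['wax_tin','glue_bottle','wood_block_plane','mallet','screwdriver','pencil_mug','chair_spindle']:
    for r in models.spot_in(n,'scene')[:1]: print(n,np.round(r['point'],3),round(r['score'],2))
    for r in models.cut_out(n,'scene')[:1]:
        Q,_,_=world('scene',d,r['mask']);Q=Q[Q[:,2]>0.005]; print('   ',np.percentile(Q,3,axis=0).round(3),np.percentile(Q,97,axis=0).round(3))
E
```

```text
R 561 [ 0.52110612 -0.35575514  0.12501278] [ 0.62790598 -0.22404424  0.14605457]
((573.7560424804688, -289.6517333984375), (125.8589096069336, 94.4195785522461), 83.37989807128906) [[ 520. -347.]
 [ 613. -358.]
 [ 628. -233.]
 [ 534. -222.]]
L 625 [0.4833881  0.18781369 0.12500078] [0.58295945 0.31321485 0.14619611]
((532.771728515625, 250.50582885742188), (121.27497863769531, 94.03620910644531), 86.56539916992188) [[482. 193.]
 [576. 187.]
 [583. 308.]
 [489. 314.]]
line ((0.0, 0.0), (0.0, 0.0), 0.0) [[0. 0.]
 [0. 0.]
 [0. 0.]
 [0. 0.]]
wax_tin [0.716 0.028 0.052] 0.64
    [ 0.685 -0.003  0.014] [0.742 0.056 0.055]
glue_bottle [ 0.772 -0.064  0.079] 0.61
    [ 0.748 -0.086  0.011] [ 0.783 -0.05   0.131]
wood_block_plane [0.399 0.54  0.022] 0.57
    [0.342 0.489 0.009] [0.451 0.596 0.053]
mallet [ 0.574 -0.538  0.045] 0.78
    [ 0.37  -0.609  0.01 ] [ 0.625 -0.467  0.064]
screwdriver [0.8   0.133 0.023] 0.97
    [0.762 0.114 0.013] [0.854 0.149 0.029]
pencil_mug [ 0.761 -0.198  0.052] 0.74
    [ 0.725 -0.239  0.007] [ 0.818 -0.167  0.091]
chair_spindle [0.656 0.456 0.035] 0.56
    [0.564 0.426 0.02 ] [0.743 0.492 0.036]
```

View pics/crop1.png

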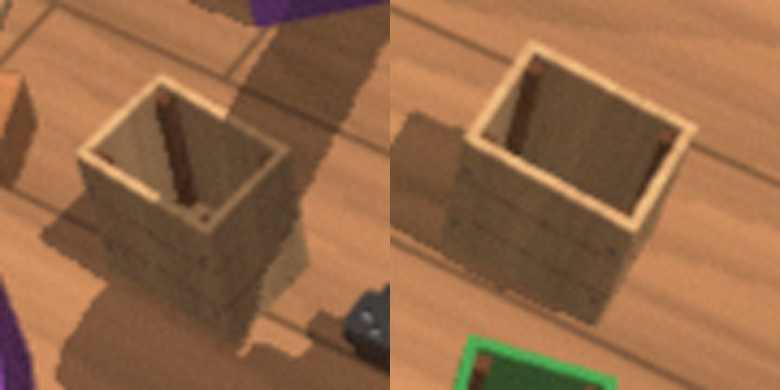

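Neither crate shows a stamp from above, so I'll tip the right crate first. I'll start by moving behind it with the fingers closed.

Emit:
move_arm:
  moves:
    - [40, 0, 2, 0, 1, 0]
    - [80, 0, 5, 0, 2, 0]
    - [120, 0, 8, 0, 3, 0]
    - [160, 0, 10, 0, 4, 0]
    - [200, 0, 13, 0, 5, 0]
    - [240, 0, 16, 0, 6, 0]
    - [275, 0, 18, 0, 6.7, 0]
    - [301, 0, 18, 0, 6.7, 0]
    - [301, 0, 18, 0, 6.7, 0]
    - [301, 35, 18, 0, 6.7, 0]
    - [301, 70, 18, 0, 6.7, 0]
    - [301, 90, 18, 0, 6.7, 0]
    - [301, 103, 18, 0, 6.7, 0]
    - [301, 103, 18, 0, 6.7, 0]
  claw: 0

```text
time_s: 2.22
tool_pos: [0.6663, -0.2996, 0.1266]
tool_rot: [-90.3, 0.1, -96.7]
force: [-0.7, 0.7, 0.1]
grip_width: 0.0037
```

```bash
python3 - <<'E'
from h import *
save('scene','s2');save('side','d2')
o=env.get_obs();print(o)
E
```

```text
{'time_s': 2.3167, 'qpos': array([19.53956597, 31.5102846 ,  3.83858991, 76.67571485, -2.11813486,
       71.82659041, 16.79535637]), 'joint_velocities': array([ 0.03144638, -1.30614917,  0.25044522, -1.89949004,  0.06633245,
       -0.09993094,  0.09221473]), 'effort': array([-2.51533632e-02, -5.75338697e+01,  1.48502178e+00, -2.87629277e+01,
       -4.94206825e-02,  9.85721312e-02,  5.20412395e-04]), 'tool_pos': array([ 0.66858916, -0.3008668 ,  0.13145385]), 'tool_rot': array([-8.99439024e+01, -8.65377158e-03, -9.66770579e+01]), 'force': array([ 0.4430237 , -0.66637917,  0.77802138]), 'wrist_torque': array([-0.02487398, -0.00723436,  0.02068649]), 'grip_width': 0.0016448110899658997}
```

View pics/s2.png

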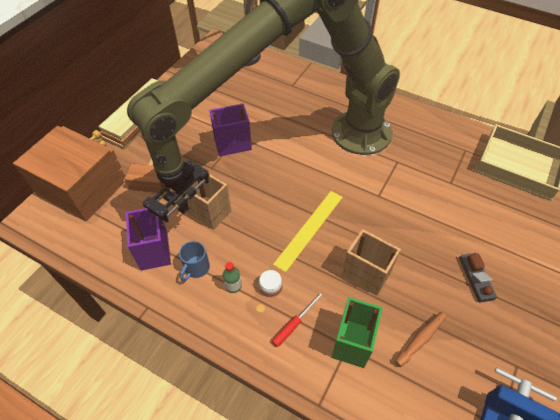

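View pics/d2.png

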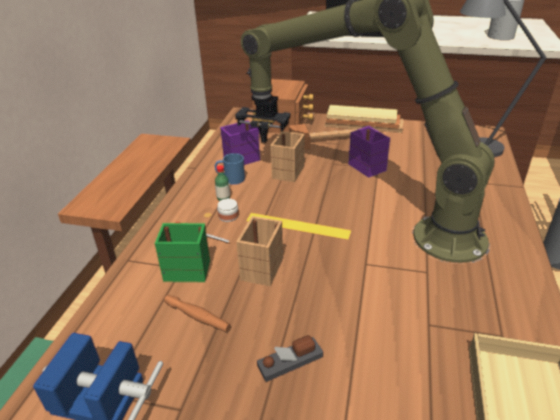

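The gripper stands behind the right crate's rim (scene ~(180,188)) without touching anything. Push towards the robot.

Emit:
move_arm:
  moves:
    - [0, 0, -10, 0, 0, 0]
    - [0, 0, -20, 0, 0, 0]
    - [0, 0, -26, 0, 0, 0]
    - [0, 0, -32, 0, 0, 0]
    - [0, 0, -38, 0, 0, 0]
    - [0, 0, -44, 0, 0, 0]
    - [0, 0, -50, 0, 0, 0]
    - [0, 0, -56, 0, 0, 0]
    - [0, 0, -62, 0, 0, 0]
    - [0, 0, -68, 0, 0, 0]
    - [0, -1, -74, 0, 0, 0]
    - [0, -2, -80, 0, 0, 0]
    - [0, -3, -86, 0, 0, 0]
    - [0, -4, -92, 0, 0, 0]
    - [0, -5, -98, 0, 0, 0]

```text
time_s: 3.57
tool_pos: [0.5697, -0.2896, 0.1355]
tool_rot: [-90.0, 0.0, -96.7]
force: [0.7, 1.4, 2.3]
grip_width: 0.0004
```

```bash
python3 - <<'E'
from h import *
save('scene','s3');p,d=save('side','d3')
cv2.imwrite('pics/d3c.png',cv2.resize(p[80:220,200:400],(800,560))[:,:,::-1])
print(env.get_obs()['tool_pos'])
E
```

```text
[ 0.56909474 -0.28978757  0.13543239]
```

View pics/d3c.png

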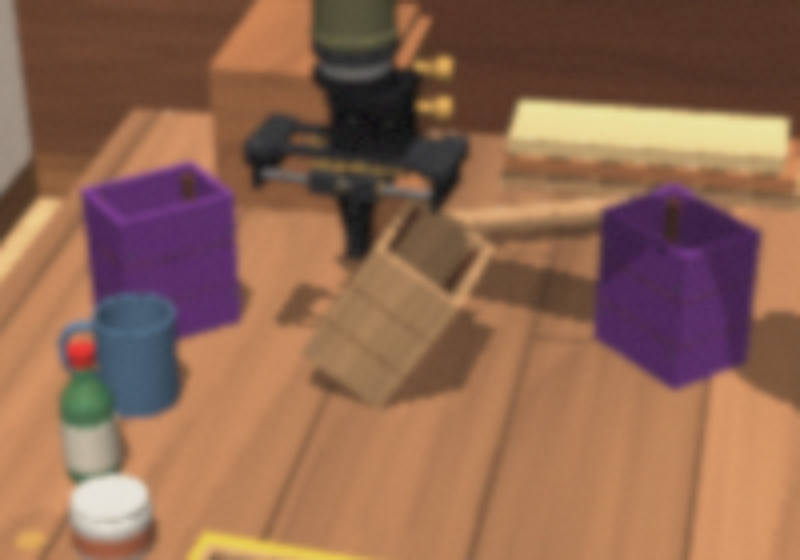

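The crate is tipping cleanly at about 35°, and the purple one is clear of its fall. Continue.

Emit:
move_arm:
  moves:
    - [0, -1, -6, 0, 0, 0]
    - [0, -2, -12, 0, 0, 0]
    - [0, -3, -18, 0, 0, 0]
    - [0, -4, -24, 0, 0, 0]
    - [0, -4, -30, 0, 0, 0]
    - [0, -4, -36, 0, 0, 0]
    - [0, -4, -42, 0, 0, 0]
    - [0, -4, -48, 0, 0, 0]
    - [0, -4, -48, 0, 0, 0]

```text
time_s: 4.42
tool_pos: [0.5216, -0.2841, 0.1396]
tool_rot: [-90.0, -0.0, -96.7]
force: [0.4, -1.0, -0.2]
grip_width: 0.0005
```

```bash
python3 - <<'E'
from h import *
p,d=save('side','d4')
cv2.imwrite('pics/d4c.png',cv2.resize(p[80:220,200:400],(800,560))[:,:,::-1])
print(env.get_obs()['tool_pos'])
save('scene','s4')
E
```

```text
[ 0.52240425 -0.28411499  0.13967551]
```

View pics/d4c.png

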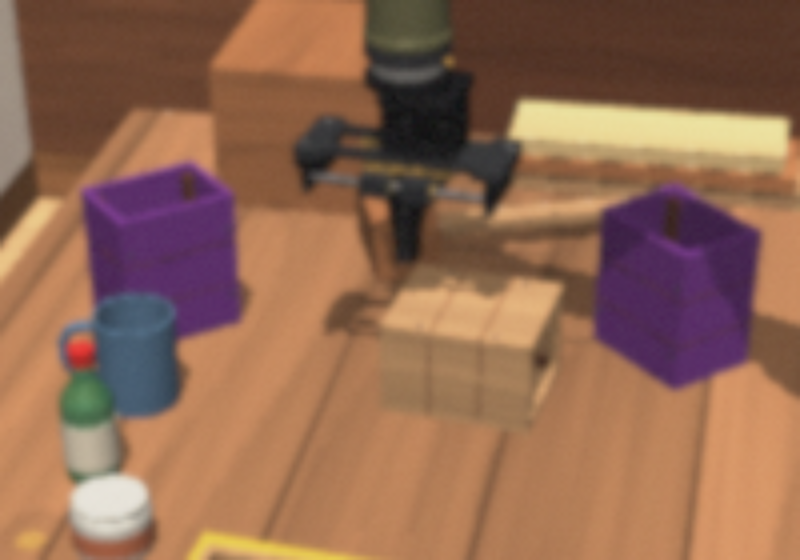

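View pics/s4.png

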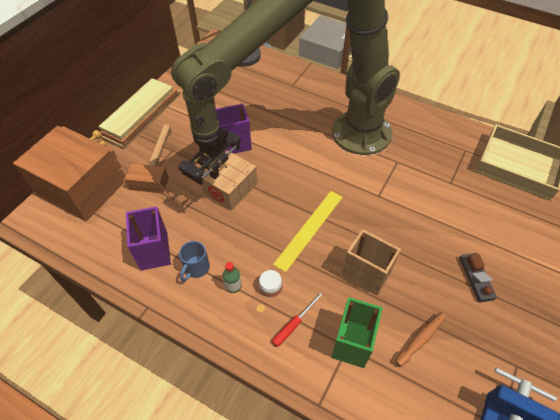

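The red stamp shows on the right crate's underside (scene (218,193)), so that is the stamped one, and it lies correctly. Next is the left crate.

Emit:
move_arm:
  moves:
    - [0, -35, 0, 0, 0, 0]
    - [-20, -70, 4, 0, 0, 0]
    - [-60, -75, 8, 0, 0, 0]
    - [-100, -75, 12, 0, -1, 0]
    - [-140, -75, 16, 0, -1, 0]
    - [-180, -75, 20, 0, -2, 0]
    - [-220, -75, 24, 0, -2, 0]
    - [-260, -75, 28, 0, -3, 0]
    - [-300, -75, 32, 0, -3, 0]
    - [-340, -75, 36, 0, -3.3, 0]
    - [-380, -75, 40, 0, -3.3, 0]
    - [-420, -75, 42, 0, -3.3, 0]
    - [-460, -75, 42, 0, -3.3, 0]
    - [-500, -75, 42, 0, -3.3, 0]
    - [-530, -75, 42, 0, -3.3, 0]
    - [-538, -75, 42, 0, -3.3, 0]
    - [-538, -40, 42, 0, -3.3, 0]
    - [-538, -10, 42, 0, -3.3, 0]
    - [-538, 9, 42, 0, -3.3, 0]
    - [-538, 9, 42, 0, -3.3, 0]

```text
time_s: 6.18
tool_pos: [0.6247, 0.2435, 0.1248]
tool_rot: [-90.5, -0.3, -93.4]
force: [-1.3, -1.1, -1.1]
grip_width: 0.0004
```

```bash
python3 - <<'E'
from h import *
p,d=save('side','d5')
cv2.imwrite('pics/d5c.png',cv2.resize(p[130:300,120:340],(792,612))[:600,:,::-1])
o=env.get_obs();print(o['tool_pos'],o['tool_rot'])
save('scene','s5')
E
```

```text
[0.62610005 0.24421083 0.12780599] [-90.27363619  -0.14557204 -93.42230316]
```

View pics/d5c.png

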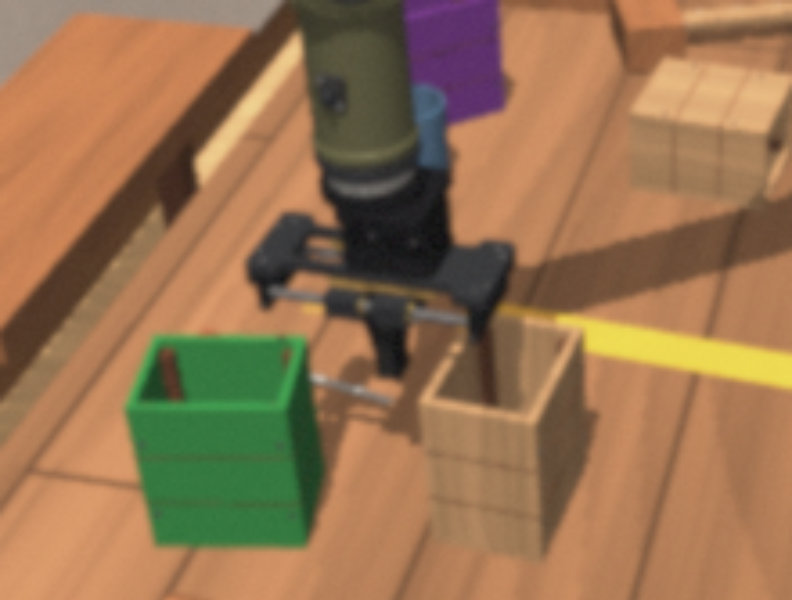

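View pics/s5.png

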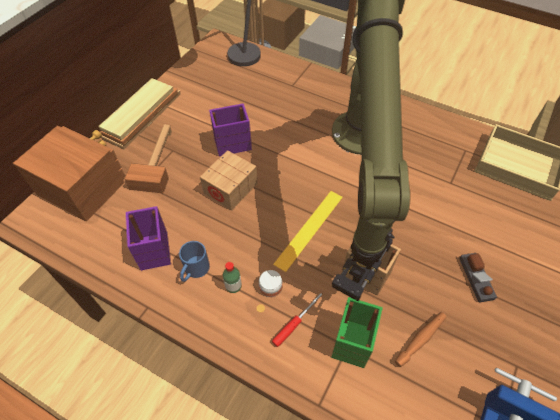

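The finger is in the gap between the wooden crate (side (260,245)) and the green one, clear of both. Same push again.

Emit:
move_arm:
  moves:
    - [0, 0, -10, 0, 0, 0]
    - [0, 0, -20, 0, 0, 0]
    - [0, 0, -26, 0, 0, 0]
    - [0, 0, -32, 0, 0, 0]
    - [0, 0, -38, 0, 0, 0]
    - [0, 0, -44, 0, 0, 0]
    - [0, 0, -50, 0, 0, 0]
    - [0, 0, -56, 0, 0, 0]
    - [0, 0, -62, 0, 0, 0]
    - [0, 0, -68, 0, 0, 0]
    - [0, -1, -74, 0, 0, 0]
    - [0, -2, -80, 0, 0, 0]
    - [0, -3, -86, 0, 0, 0]
    - [0, -4, -92, 0, 0, 0]
    - [0, -5, -98, 0, 0, 0]

```text
time_s: 7.53
tool_pos: [0.5284, 0.2514, 0.1353]
tool_rot: [-90.1, -0.0, -93.4]
force: [1.5, 0.2, 2.1]
grip_width: 0.0005
```

Emit:
move_arm:
  moves:
    - [0, -1, -6, 0, 0, 0]
    - [0, -2, -12, 0, 0, 0]
    - [0, -3, -18, 0, 0, 0]
    - [0, -4, -24, 0, 0, 0]
    - [0, -4, -30, 0, 0, 0]
    - [0, -4, -36, 0, 0, 0]
    - [0, -4, -42, 0, 0, 0]
    - [0, -4, -48, 0, 0, 0]
    - [0, -4, -48, 0, 0, 0]
    - [0, -40, -48, 0, 0, 0]
    - [0, -75, -48, 0, 0, 0]
    - [0, -75, -48, 0, 0, 0]

```text
time_s: 8.53
tool_pos: [0.4852, 0.256, 0.2177]
tool_rot: [-89.4, 0.3, -93.4]
force: [0.9, 0.5, 1.6]
grip_width: 0.0003
```

```bash
python3 - <<'E'
from h import *
save('side','d6')
o=env.get_obs();print(o['time_s'],o['tool_pos'],o['tool_rot'])
p,d=save('scene','s6')
P,u,v=world('scene',d)
for n,c in [('R',(0.46,-0.275)),('L',(0.42,0.255))]:
    m=(np.abs(P[:,2]-0.09)<0.008)&(np.hypot(P[:,0]-c[0],P[:,1]-c[1])<0.12)
    q=P[m]; print(n,m.sum(),np.median(q[:,2]),q.min(0),q.max(0)); r=cv2.minAreaRect(q[:,:2].astype(np.float32)*1000);print(r, cv2.boxPoints(r).round())
hsv=cv2.cvtColor(p,cv2.COLOR_RGB2HSV)
print(hsv[230,308],hsv[250,293])
for r in models.cut_out('dispatch_line','scene')[:2]:
    Q,_,_=world('scene',d,r['mask']);Q=Q[abs(Q[:,2])<.01]
    print(r['score'],len(Q)); rr=cv2.minAreaRect(Q[:,:2].astype(np.float32)*1000);print(rr,cv2.boxPoints(rr).round())
E
```

```text
8.5833 [0.48419119 0.2554281  0.21487979] [-89.57467589   0.23323565 -93.41262533]
R 1347 0.09045905436581626 [ 0.38259003 -0.34652149  0.08208342] [ 0.53526498 -0.2109521   0.09794185]
((457.52825927734375, -278.3875732421875), (125.82106018066406, 145.18064880371094), 84.53872680664062) [[ 379. -334.]
 [ 524. -348.]
 [ 536. -223.]
 [ 391. -209.]]
L 927 0.09009772664313509 [0.34243743 0.19475003 0.08210172] [0.48746587 0.32414665 0.09796157]
((412.86181640625, 259.067138671875), (120.5445785522461, 145.17710876464844), 85.84918975830078) [[336. 204.]
 [481. 194.]
 [490. 314.]
 [345. 324.]]
[ 19 190 188] [ 27 173 237]
0.91 1277
((474.52996826171875, 29.09665298461914), (49.3891716003418, 341.7493896484375), 85.7213134765625) [[302.  17.]
 [643.  -8.]
 [647.  41.]
 [306.  66.]]
```

View pics/s6.png

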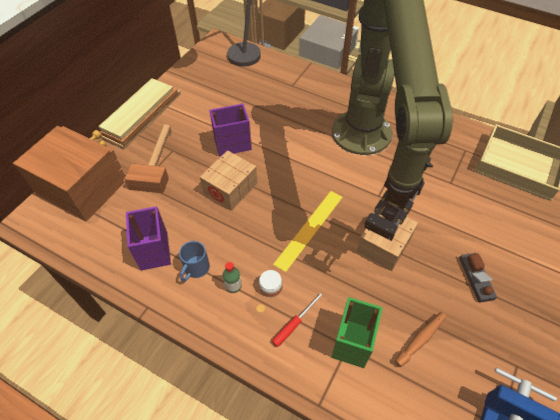

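View pics/d6.png

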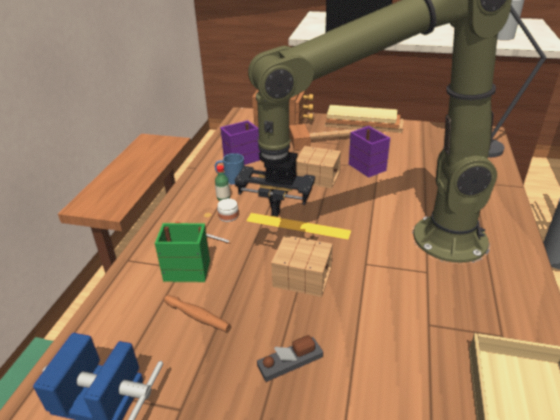

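Both crates lie with their undersides away from the robot. Before the lateral push I'll check the near purple crate's extent against the gripper body.

```bash
python3 - <<'E'
from h import *
p,d=save('scene','s7')
P,u,v=world('scene',d)
hsv=cv2.cvtColor(p,cv2.COLOR_RGB2HSV)[v,u]
m=(hsv[:,0]>125)&(hsv[:,0]<155)&(hsv[:,1]>80)&(P[:,0]<.5)&(P[:,1]<-.2)&(P[:,2]>.12)
q=P[m];print(q.min(0),q.max(0));r=cv2.minAreaRect(q[:,:2].astype(np.float32)*1000);print(cv2.boxPoints(r).round())
m=(P[:,2]>.025)&(P[:,2]<.2)&(P[:,0]>.34)&(P[:,0]<.56)&(P[:,1]>-.5)&(P[:,1]<-.355)
q=P[m];print(len(q),q.min(0) if len(q) else '',q.max(0) if len(q) else '')
E
```

```text
[ 0.21735061 -0.45029628  0.1201563 ] [ 0.36153189 -0.3114962   0.14655739]
[[ 209. -376.]
 [ 294. -459.]
 [ 363. -387.]
 [ 278. -305.]]
281 [ 0.34013493 -0.49995701  0.02529033] [ 0.55922851 -0.36828283  0.14475697]
```

The purple corner reaches (0.363,-0.387), so I'll push about 24 mm further out along the crate's side with the fingers 50 mm apart. That keeps the gripper body about 12 mm clear.

Emit:
move_arm:
  moves:
    - [40, 0, 2, 0, 0.2, 0]
    - [80, 0, 4, 0, 0.4, 0]
    - [120, 0, 6, 0, 0.6, 0]
    - [160, 0, 8, 0, 0.8, 0]
    - [200, 0, 10, 0, 1, 0]
    - [240, 0, 12, 0, 1, 0]
    - [280, 0, 14, 0, 1.2, 0]
    - [320, 0, 16, 0, 1.4, 0]
    - [360, 0, 18, 0, 1.6, 0]
    - [400, 0, 20, 0, 1.8, 0]
    - [440, 0, 22, 0, 2.1, 0]
    - [480, 0, 24, 0, 2.1, 0]
    - [520, 0, 26, 0, 2.1, 0]
    - [560, 0, 28, 0, 2.1, 0]
    - [595, 0, 28, 0, 2.1, 0]
    - [618, 0, 28, 0, 2.1, 0]
    - [618, 0, 28, 0, 2.1, 0]
    - [618, 0, 28, 0, 2.1, 0]
  claw: 50

```text
time_s: 10.23
tool_pos: [0.4715, -0.3656, 0.2086]
tool_rot: [-90.2, 0.1, -95.7]
force: [0.8, 1.0, 0.4]
grip_width: 0.0501
```

```bash
python3 - <<'E'
from h import *
save('side','d8');save('scene','s8')
o=env.get_obs();print(o['time_s'],o['tool_pos'],o['tool_rot'],o['grip_width'])
E
```

```text
10.3333 [ 0.47311659 -0.36288248  0.20925772] [-90.10020337   0.10458669 -95.42757116] 0.050242087702456556
```

View pics/s8.png

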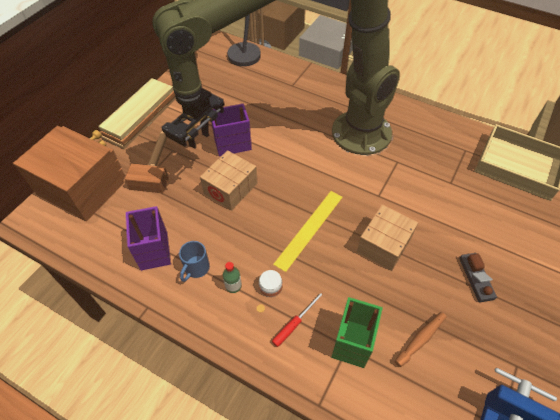

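View pics/d8.png

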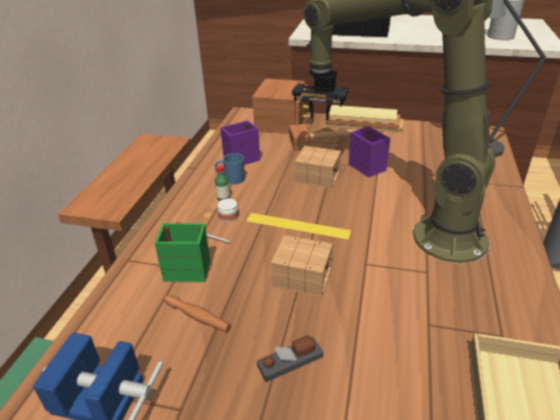

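The gripper hovers outside the stamped crate. Lower it slowly and watch the force.

Emit:
move_arm:
  moves:
    - [0, 25, 0, 0, 0, 0]
    - [0, 50, 0, 0, 0, 0]
    - [0, 75, 0, 0, 0, 0]
    - [0, 90, 0, 0, 0, 0]
    - [0, 105, 0, 0, 0, 0]
    - [0, 120, 0, 0, 0, 0]
    - [0, 135, 0, 0, 0, 0]
    - [0, 150, 0, 0, 0, 0]
    - [0, 160, 0, 0, 0, 0]
    - [0, 160, 0, 0, 0, 0]
    - [0, 160, 0, 0, 0, 0]

```text
time_s: 11.25
tool_pos: [0.4733, -0.3632, 0.0503]
tool_rot: [-90.0, 0.0, -95.4]
force: [0.2, -0.4, -0.0]
grip_width: 0.0502
```

```bash
python3 - <<'E'
from h import *
p,d=save('side','d9');cv2.imwrite('pics/d9c.png',cv2.resize(p[70:220,230:430],(800,600))[:,:,::-1])
p,d=save('scene','s9')
o=env.get_obs();print(o['time_s'],o['tool_pos'],o['tool_rot'],o['force'])
P,u,v=world('scene',d)
m=(np.abs(P[:,2]-0.09)<0.008)&(P[:,1]>-.36)&(P[:,1]<-.15)&(P[:,0]<.56)&(P[:,0]>.37)
r=cv2.minAreaRect(P[m][:,:2].astype(np.float32)*1000);print(r,cv2.boxPoints(r).round())
E
```

```text
11.35 [ 0.4738849  -0.36445193  0.05158501] [-8.99106834e+01 -3.17905259e-02 -9.54634918e+01] [ 0.50027957 -1.60044392  0.22523418]
((457.567138671875, -287.12042236328125), (146.43392944335938, 143.4366455078125), 83.45903015136719) [[ 378. -352.]
 [ 520. -368.]
 [ 537. -223.]
 [ 395. -206.]]
```

View pics/d9c.png

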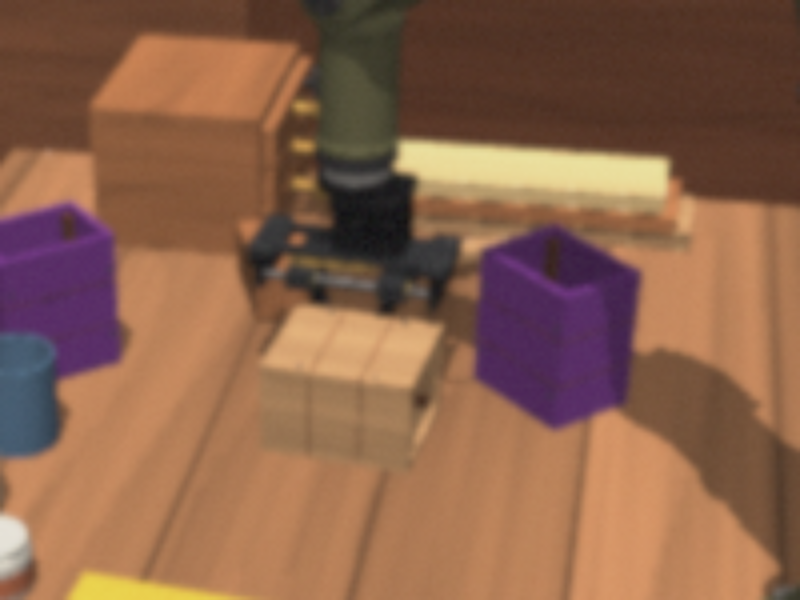

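The fingers are down beside the crate with nothing touched. First part of the push, gently.

Emit:
move_arm:
  moves:
    - [-5, 0, 0, 0, 0, 0]
    - [-10, 0, 0, 0, 0, 0]
    - [-14, 0, 0, 0, 0, 0]
    - [-18, 0, 0, 0, 0, 0]
    - [-22, 0, 0, 0, 0, 0]
    - [-26, 0, 0, 0, 0, 0]
    - [-31, 0, 0, 0, 0, 0]
    - [-36, 0, 0, 0, 0, 0]
    - [-41, 0, 0, 0, 0, 0]
    - [-46, 0, 0, 0, 0, 0]
    - [-52, 0, 0, 0, 0, 0]
    - [-58, 0, 0, 0, 0, 0]
    - [-64, 0, 0, 0, 0, 0]
    - [-70, 0, 0, 0, 0, 0]
    - [-76, 0, 0, 0, 0, 0]
    - [-82, 0, 0, 0, 0, 0]
    - [-88, 0, 0, 0, 0, 0]
    - [-94, 0, 0, 0, 0, 0]
    - [-100, 0, 0, 0, 0, 0]
    - [-100, 0, 0, 0, 0, 0]

```text
time_s: 13.02
tool_pos: [0.4828, -0.2626, 0.0502]
tool_rot: [-90.0, 0.1, -95.4]
force: [0.1, 0.4, -0.1]
grip_width: 0.0498
```

```bash
python3 - <<'E'
from h import *
p,d=save('side','d10');cv2.imwrite('pics/d10c.png',cv2.resize(p[70:250,230:430],(800,720))[:600,:,::-1])
o=env.get_obs();print(o['time_s'],o['tool_pos'],o['tool_rot'],o['force'])
E
```

```text
13.0667 [ 0.48256222 -0.26265752  0.05000499] [-90.07074918   0.13395527 -95.41326627] [-0.97851416  0.11947842  0.02062748]
```

View pics/d10c.png

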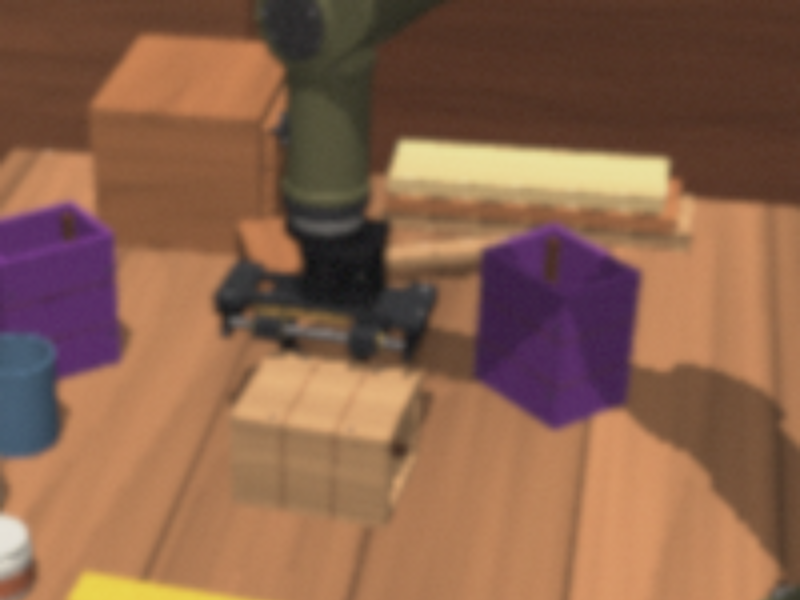

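The crate slides squarely with low force. Continue about 130 mm.

Emit:
move_arm:
  moves:
    - [-4, 0, 0, 0, 0, 0]
    - [-10, 0, 0, 0, 0, 0]
    - [-17, 0, 0, 0, 0, 0]
    - [-24, 0, 0, 0, 0, 0]
    - [-31, 0, 0, 0, 0, 0]
    - [-38, 0, 0, 0, 0, 0]
    - [-45, 0, 0, 0, 0, 0]
    - [-52, 0, 0, 0, 0, 0]
    - [-59, 0, 0, 0, 0, 0]
    - [-66, 0, 0, 0, 0, 0]
    - [-73, 0, 0, 0, 0, 0]
    - [-80, 0, 0, 0, 0, 0]
    - [-87, 0, 0, 0, 0, 0]
    - [-94, 0, 0, 0, 0, 0]
    - [-101, 0, 0, 0, 0, 0]
    - [-108, 0, 0, 0, 0, 0]
    - [-115, 0, 0, 0, 0, 0]
    - [-122, 0, 0, 0, 0, 0]
    - [-130, 0, 0, 0, 0, 0]
    - [-130, 0, 0, 0, 0, 0]

```text
time_s: 14.73
tool_pos: [0.4955, -0.1332, 0.0506]
tool_rot: [-90.0, 0.1, -95.4]
force: [0.3, 0.2, 0.4]
grip_width: 0.0501
```

```bash
cat > m.py <<'E'
from h import *
def meas(tag):
    save('side','d'+tag);p,d=save('scene','s'+tag)
    o=env.get_obs();print(o['time_s'],o['tool_pos'],o['tool_rot'],o['force'])
    P,u,v=world('scene',d)
    y0=o['tool_pos'][1] if o['tool_pos'][2]<.15 else -.1
    hsv=cv2.cvtColor(p,cv2.COLOR_RGB2HSV)[v,u]
    m=(np.abs(P[:,2]-0.09)<0.006)&(P[:,1]>y0-.02)&(P[:,1]<.15)&(P[:,0]<.6)&(P[:,0]>.36)&(hsv[:,2]>110)&(hsv[:,0]<30)
    q=P[m];r=cv2.minAreaRect(q[:,:2].astype(np.float32)*1000);b=cv2.boxPoints(r);print(m.sum(),r,b.round().tolist())
    c=np.radians(-4.3);dd=np.array(r[0])-[474.5,29.1];print('line frame',dd@[np.cos(c),np.sin(c)],dd@[-np.sin(c),np.cos(c)], 'max y',np.percentile(q[:,1],99.5))
E
python3 -c "
from m import *
meas('11')"
```

```text
14.8333 [ 0.49538055 -0.13481142  0.05073202] [-8.99793351e+01  2.25658399e-02 -9.54401297e+01] [ 0.0830606  -0.91609699  0.88305961]
1364 ((479.3669738769531, -55.57781982421875), (116.55094146728516, 145.2842559814453), 85.1722640991211) [[402.0, -108.0], [547.0, -120.0], [557.0, -4.0], [412.0, 9.0]]
line frame 11.202309116201846 -84.07454356323832 max y 0.00567137782766167
```

View pics/s11.png

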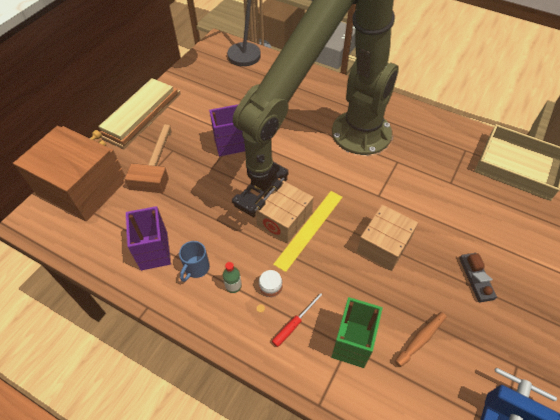

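View pics/d11.png

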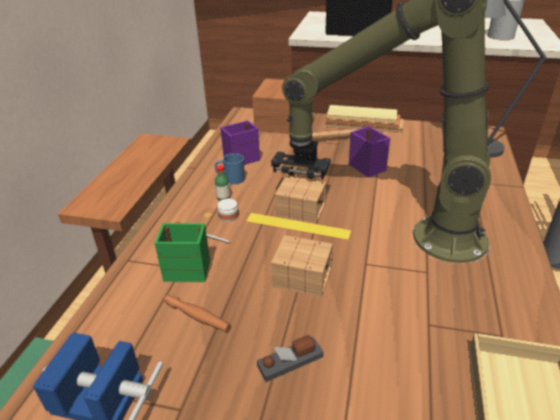

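It is moving squarely, about 86 mm short of the line's middle. Final push, slowing down, then back off.

Emit:
move_arm:
  moves:
    - [-4, 0, 0, 0, 0, 0]
    - [-10, 0, 0, 0, 0, 0]
    - [-16, 0, 0, 0, 0, 0]
    - [-22, 0, 0, 0, 0, 0]
    - [-28, 0, 0, 0, 0, 0]
    - [-34, 0, 0, 0, 0, 0]
    - [-40, 0, 0, 0, 0, 0]
    - [-46, 0, 0, 0, 0, 0]
    - [-52, 0, 0, 0, 0, 0]
    - [-58, 0, 0, 0, 0, 0]
    - [-64, 0, 0, 0, 0, 0]
    - [-70, 0, 0, 0, 0, 0]
    - [-75, 0, 0, 0, 0, 0]
    - [-79, 0, 0, 0, 0, 0]
    - [-82, 0, 0, 0, 0, 0]
    - [-85, 0, 0, 0, 0, 0]
    - [-87, 0, 0, 0, 0, 0]
    - [-87, 0, 0, 0, 0, 0]

```text
time_s: 16.33
tool_pos: [0.5036, -0.0483, 0.0505]
tool_rot: [-90.0, 0.0, -95.5]
force: [-0.3, -1.5, 1.5]
grip_width: 0.0497
```

Emit:
move_arm:
  moves:
    - [8, 0, 0, 0, 0, 0]
    - [20, 0, 0, 0, 0, 0]
    - [40, 0, 0, 0, 0, 0]
    - [60, 0, 0, 0, 0, 0]
    - [60, -30, 0, 0, 0, 0]
    - [60, -70, 0, 0, 0, 0]
    - [80, -110, 0, 0, 0, 0]
    - [120, -150, 0, 0, 0, 0]
    - [160, -150, 0, 0, 0, 0]
    - [200, -150, 0, 0, 0, 0]
    - [200, -150, 0, 0, 0, 0]
    - [200, -150, 0, 0, 0, 0]

```text
time_s: 17.33
tool_pos: [0.4826, -0.2522, 0.2003]
tool_rot: [-90.0, -0.0, -95.9]
force: [0.0, 0.6, 0.1]
grip_width: 0.0501
```

```bash
python3 -c "
from m import *
meas('12')"
```

```text
17.4333 [ 0.4839511  -0.24695311  0.19956931] [-90.07973672   0.12555257 -95.52511237] [ 0.03947499 -0.07196146  0.20716588]
1570 ((487.28790283203125, 25.842742919921875), (122.26768493652344, 143.96487426757812), 84.59696960449219) [[410.0, -28.0], [553.0, -42.0], [565.0, 80.0], [421.0, 93.0]]
line frame 12.996131581875588 -2.289267663198842 max y 0.08973163287963759
```

View pics/s12.png

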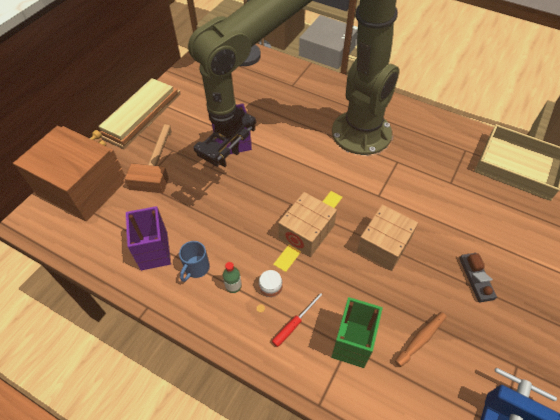

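View pics/d12.png

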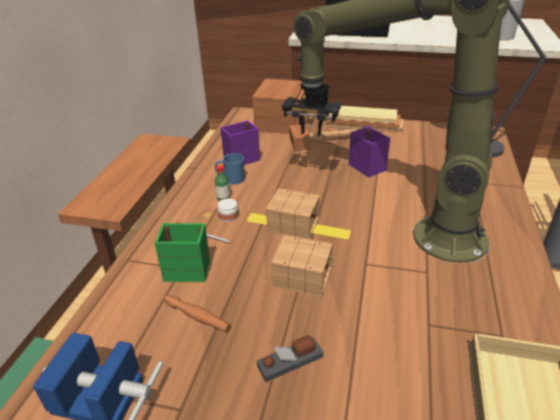

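The stamped crate (scene (307,222)) lies centred on the yellow line, about 2 mm off, with its stamp facing away. The plain one lies clear at (388,237), and the gripper touches nothing.

```bash
python3 -c "
from h import *
print(job.sign_off())"
```

```text
the job is handed in; nothing more can be done
None
```

I tipped both crates towards the robot, saw the red stamp on the right one, and pushed that one sideways onto the yellow line. I then backed the gripper off and handed the job in at about 17.4 s.

**Last checks, from the scene camera:**
- **Stamped crate:** it lies on its side with the stamp facing the far edge. Its middle is about 2 mm from the line's middle across, and 13 mm along the line's length.
- **Plain crate:** it lies about 0.23 m from the line's middle, on the left. I measured that after tipping it and nothing touched it afterwards.
- **Gripper and bench:** the gripper touched nothing at the end. Nothing else on the bench looked moved in the pictures.
- **Forces:** the forces shown at the end of each move stayed within about 3 N.

**One disagreement:** midway through the push, the finger position and the camera differed by about 5 mm on where the stamped crate was. The clear final view settled it, well inside the 23 mm allowed. No checks failed.

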